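# Connect the air spur

## Task

Shut the air off by pulling the valve knob out to its stop. Then lay the slimmer pipe in the two V saddles, tapered nose towards the fitting and just short of its mouth, let go of it, and push it into the push-fit fitting, past the seal, until it bottoms. Last, push the knob fully back in to turn the air on again; leave the thicker pipe and everything else where they are.

Things in the scene. Friction and masses are not known exactly. Their poses are not given: they have to be found in the camera images.
- manifold: Air manifold fixed to the bench: aluminium block 75 x 210 x 105 mm high with a black push-fit fitting, a knob valve and a cradle in front. Origin on the bench below the fitting's mouth; z up, x level along the bore INTO the fitting (away from the robot), y to the robot's left. Here the block spans x 47..122, y -60..150 mm; the knob's axis is at y = +100 mm, 65 mm high.
- cradle (a point): Midpoint of the cradle on a laid pipe's axis, 60 mm high, axes as the manifold's, 70 mm in front of the mouth. Two saddles 12 mm thick, 42 mm before and behind this point, 90 degree V, rims 41 mm apart and 61 mm high; a 28 mm pipe in them is in line with the bore. Free between them for fingers down to a 50 mm wide base 12 mm high that ends 56 mm behind this point.
- mouth (a point): Centre of the fitting's mouth, 60 mm high; x points into the bore. Mouth flared from 41 to 31 mm over 8 mm, bore 31 mm, flat bottom 45 mm inside. Two sprung seal pads 20 mm inside squeeze the pipe: 5 to 15 N of push to pass and slide on, then they hold it by friction. Fully home: nose against the bottom, 45 mm inside, tail 125 mm out from the mouth.
- pipe: The slimmer pipe: plain aluminium, 28 mm diameter, 170 mm long, 0.10 to 0.20 kg, lying in a plywood stand. Origin at its middle, on its axis; x along the pipe to its nose (end with a 12 mm long taper down to 21 mm), the tail (square end) at x = -85 mm. In its stand its axis is 40 mm above the bench and level; it starts with its nose pointing roughly away from the robot.
- pipe_nose (a point): Centre of the pipe's nose end face, 85 mm from its middle.
- thick_pipe: The other pipe, of the same aluminium but 44 mm diameter and 150 mm long, in a like stand: does not fit, to be left alone. Origin at its middle; axis 51 mm above the bench.
- stand_a: Plywood stand (fixed) under the slimmer pipe: foot 150 x 65 x 10 mm, two 12 mm thick V supports at x = -45 and +45 mm, at most 44 mm high; free between them for fingers down to 10 mm. Origin at the centre of its underside, x along the pipe.
- stand_b: The like stand under the thicker pipe.
- knob (a joint): Push-pull valve knob: 0 pushed in (air on), grows as it is pulled out towards the robot along the manifold's -x, 0.020 m at its stop (air shut off). Slides with about 4 N of friction and stays where it is left.
- knob_face (a point): Centre of the knob's round front face, 65 mm high; moves with the knob; 47 mm in front of the mouth's plane when in, 67 mm when out. Black disc 36 mm in diameter, 20 mm thick behind this face; behind it a 12 mm stem, 22 mm of it free when pushed in, then the valve's 36 mm brass body.
- tape_roll: Bystander: roll of clear tape, 90 mm across, 36 mm high; origin at the centre of its underside.
- screwdriver: Bystander: screwdriver 190 mm long, lying.
- bottle: Bystander: amber bottle, 62 mm diameter, 150 mm high; origin at the centre of its underside.
- carton: Bystander: white carton 100 x 160 x 70 mm; origin at the centre of its underside.
- mug: Bystander: white mug, 80 mm diameter, 90 mm high; origin at the centre of its underside.
- jar: Bystander: white jar, 72 mm diameter, 85 mm high; origin at the centre of its underside.
- spanner: Bystander: steel spanner 180 mm long, lying.

How it is judged:
On the way, in this order (a step that is already met when the one before it is completed fails the run):
1. knob pulled out to its stop (value of joint knob above 0.0175 m), for 0.1 s.
2. slim pipe lying in the saddles in line with the fitting, nose at the mouth (up to 35 mm short of it, or up to 15 mm inside it, not in the seal), let go and at rest, knob still out (angle between the x axis of pipe and the x axis of manifold, either way round below 0.08 rad and y of pipe_nose in the frame of mouth between -0.006 and 0.006 m and z of pipe_nose in the frame of mouth between -0.006 and 0.006 m and contact force between the fingers and pipe below 0.2 N and linear speed of pipe below 0.02 m/s and x of pipe_nose in the frame of mouth between -0.035 and 0.0155 m and value of joint knob above 0.0175 m), for 0.2 s.
3. pipe pushed past the seal to the bottom, knob still out (angle between the x axis of pipe and the x axis of manifold, either way round below 0.08 rad and y of pipe_nose in the frame of mouth between -0.006 and 0.006 m and z of pipe_nose in the frame of mouth between -0.006 and 0.006 m and x of pipe_nose in the frame of mouth above 0.0415 m and value of joint knob above 0.0165 m), for 0.1 s.
4. knob pushed back in, pipe still home (angle between the x axis of pipe and the x axis of manifold, either way round below 0.08 rad and y of pipe_nose in the frame of mouth between -0.006 and 0.006 m and z of pipe_nose in the frame of mouth between -0.006 and 0.006 m and x of pipe_nose in the frame of mouth above 0.0415 m and value of joint knob below 0.003 m), for 0.1 s.
At the end, for the whole second after the job is handed in: The slim pipe's nose is at least 41.5 mm inside the fitting's mouth (it bottoms at 45 mm), in line with it to 0.08 rad and 6 mm, at rest and let go; the knob is in to within 3 mm; the thicker pipe is within 20 mm of where it was (all of step 4 and contact force between the fingers and pipe below 0.2 N and linear speed of pipe below 0.02 m/s and distance of thick_pipe from where it was at the start of the episode below 0.02 m); the robot touches nothing.
It fails at once if the thicker pipe is moved by more than 20 mm (distance of thick_pipe from where it was at the start of the episode above 0.02 m).
It fails at once if a bystander is moved by more than 40 mm (distance of any of tape_roll, screwdriver, bottle, carton, mug, jar, spanner from where it was at the start of the episode above 0.04 m).
It also fails if it takes over 72 s, if anything falls off the work surface, if the arm or the gripper's body presses on something with over 40 N, if the wrist force passes 120 N, or if a joint passes its speed limit or range.

## Robot

A 6-joint arm with a two-finger parallel gripper is mounted at the origin on the work surface. World frame = base frame: x ahead of the robot, y to its left, z up, the work surface at z = 0. Lengths are in m, angles in rad, forces in N, time in s.
With the tool pointing down it reaches from about 0.35 to 0.975 m from the base axis. Payload 7.1 kg.
Tool frame: the origin (TCP) lies between the finger pads; the fingertips stand 8 mm ahead of it and the grasp point (between the pads) lies 11 mm behind it (arm.tips_ahead is the distance from the TCP to the fingertips, in m); z points along the fingers, y is the line along which they close (so a half turn about z gives the same grasp; the last joint's range is limited). The gripper opens to 88 mm and grips with 3 to 60 N. Pads are 20 mm wide; open, the fingers measure 115 mm over their backs; the gripper's body (75 mm by 178 mm) begins 61 mm behind the grasp point.
Start: joints at [1.124, 0.423, 1.63, -0, 1.089, -0.019], TCP at [0.259, 0.569, 0.2] pointing down, gripper open.
Joint ranges: [-3, 3], [-0.9, 2.11], [0.09, 2.58], [-1.31, 4.45], [0.11, 2.69], [-2.54, 2.54]. Speed limits (rad/s): [2.39, 2.39, 3.01, 3.14, 3.14, 3.14].

## Interface

Orientations are given as a rotation vector (axis times angle).
In Python, from cell import arm, cams gives the robot as it stands.
- The arm moves only by the tool servo_tool, never from a script. Its argument "rows" is a list of rows, each an object with "dp": the shift along the tool's x, y, z in mm, a list of three; "turn": the turn about the tool's z in rad. In form: [{"dp": [tx, ty, tz], "turn": turn}, ...]. A call has 1 to 20 rows; each row shifts and turns the commanded pose from where the row before left it, along the tool's axes as they then stand; what a row does not reach is not made up. A row lasts 1/12 s, in which the tool goes at most 41.7 mm and 7.16 degrees, less where a joint would pass 70% of its speed; a pose out of reach is approached as far as the arm can. A call with a gripper value outside its range is refused whole. "hand" is the opening in per cent of the stroke, from 0 (shut) to 100 (fully open), set as the call begins (left out, the last holds). The fingers move at their own pace and stop on an object; the grip force is fixed at half the most. Time passes only in rows, so rows that do not move let the fingers close. It gives the time, the measured TCP pose, the force, the opening and the grip force at its end, in the units of the state.
- arm.observe(): the state, without advancing time (a new reading comes with each control period).
- cams.get_image(name): name is "scene" or "side" or "wrist"; returns the picture (480x640x3 uint8, red, green, blue); there is no depth.
- cams.camera_params(name): a dict with "mtx" (3x3 intrinsics, pixels), "dist_coeffs" ([k1, k2, p1, p2, k3] as OpenCV has them; the pictures are not rectified), "R" (3x3) and "t" (3): a world point X has camera coordinates R X + t; the wrist camera has in their place "mount" (4x4, takes a point from camera to tool coordinates, whose origin is the TCP and whose axes are the flange's). Camera axes: x right, y down, z forward; pixel columns grow to the right and rows downward; lengths in m; the calibration is good to about 2 mm. A picture is of the moment at which its call begins: read the wrist's pose just before it. camera_params takes no time and is no camera call.
- arm.finish_job(): hands the job in; it is judged then, once.
The state is a dict: "time": time; "q": joint angles; "qvel": joint speeds; "joint_efforts": joint torques, N m; "ee_pos": TCP position; "eef_rot": TCP orientation; "ft_force": force on the tool from outside, world axes, zero at the start; "ft_torque": the same for the moment, N m; "opening": finger opening in m; "gripper_force": force on a finger pad.
Only numpy, scipy, OpenCV 4.12 (cv2) and the standard library are available. Lean on these libraries where they do the work, as an engineer would, in place of code of your own. Each camera call takes 0.05 s, during which the arm holds its last target. There are 200 camera calls.

## Working session

There is one attempt and no reset: what is moved stays moved. The work goes in short steps, Python scripts to look and compute and a tool call to move; the robot and the scene stay as the last step left them, time stands still between calls to the robot, and variables do not carry over. Pictures are saved under pics/ and viewed, at most 10 in all, crops included, and the job is handed in when it is done.

Besides the shell and the picture viewer there is one more tool, called after "Emit:" as a command line: name --argument value ..., lists and objects as JSON in quotes. servo_tool: Moves the arm, as the interface text tells. Its arguments: {"type":"object","properties":{"rows":{"type":"array"},"hand":{"type":"number"}},"required":["rows"]}

```bash
ls; mkdir -p pics
python3 - <<'E'
from cell import arm,cams
import cv2,numpy as np
s=arm.observe();print(s)
for n in("scene","side"):
    cv2.imwrite(f"pics/{n}0.png",cams.get_image(n)[:,:,::-1]);p=cams.camera_params(n);print(n,p)
print(cams.camera_params("wrist"))
E
```

```text
pics
{'time': 0.0, 'q': array([ 1.12396639e+00,  4.23816078e-01,  1.63068337e+00, -1.22286120e-05,
        1.08857663e+00, -1.90175398e-02]), 'qvel': array([-0.00073508,  0.00023001,  0.00064663, -0.00251573, -0.0005567 ,
        0.00191763]), 'joint_efforts': array([-7.55126803e-04, -5.44625151e+01, -2.73671043e+01,  6.43880200e-02,
        2.26223673e-02, -1.33853305e-04]), 'ee_pos': array([0.25904034, 0.56815434, 0.19961978]), 'eef_rot': array([-6.66813814e-01, -3.06966993e+00,  2.27091490e-03]), 'ft_force': array([-0.16517489, -0.02895787, -0.32103386]), 'ft_torque': array([0.00949232, 0.01146765, 0.01804772]), 'gripper_force': 0.0, 'opening': 0.08756904837754333}
scene {'mtx': array([[500.84266239,   0.        , 330.03014301],
       [  0.        , 500.84266239, 232.10185372],
       [  0.        ,   0.        ,   1.        ]]), 'dist_coeffs': array([-0.04652698,  0.        ,  0.        ,  0.        ,  0.        ]), 'R': array([[-0.18695039,  0.98222893, -0.01660986],
       [ 0.69126255,  0.11951875, -0.71265093],
       [-0.69800117, -0.14471214, -0.70132215]]), 't': array([ 0
[... 402 characters left out ...]
  [ 0.36595265,  0.60425718, -0.70777957]]), 't': array([-0.44636356,  0.2894708 ,  1.18448769])}
{'mtx': array([[401.22996017,   0.        , 318.90829735],
       [  0.        , 401.22996017, 237.07108607],
       [  0.        ,   0.        ,   1.        ]]), 'dist_coeffs': array([-0.04714689,  0.        ,  0.        ,  0.        ,  0.        ]), 'mount': array([[-1.01653965e-03, -9.68854301e-01, -2.47629379e-01,
         6.76351931e-02],
       [ 9.99998983e-01, -7.37282402e-04, -1.22045046e-03,
        -3.58170624e-04],
       [ 9.99865893e-04, -2.47630368e-01,  9.68854066e-01,
        -1.83947475e-01],
       [ 0.00000000e+00,  0.00000000e+00,  0.00000000e+00,
         1.00000000e+00]])}
```

View pics/scene0.png

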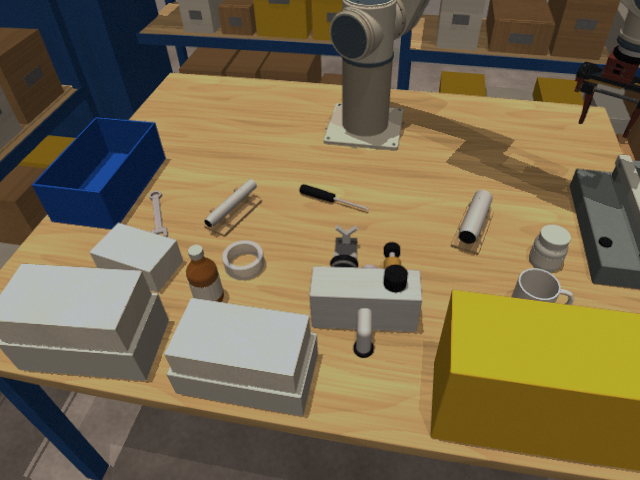

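View pics/side0.png

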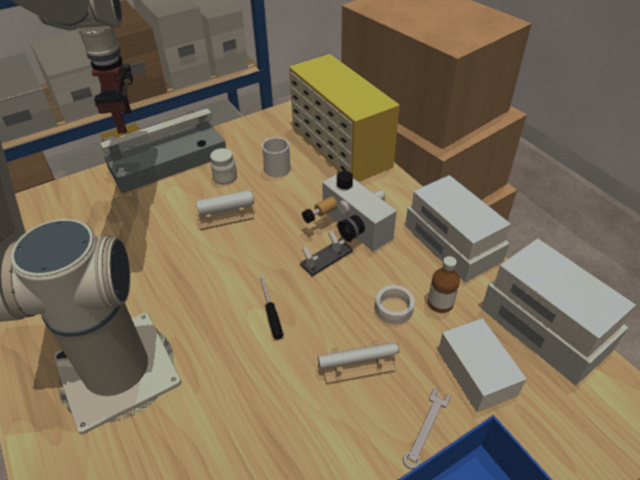

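The scene view shows the slim pipe at about (232,204) with its nose at (210,221), the thick pipe at (476,216), the fitting at (344,262) and the knob at (392,250). The side view shows the slim pipe running from (320,362) to its nose at (398,351), and the knob face at (308,215).

```bash
cat > h.py <<'E'
import numpy as np,cv2
from scipy.spatial.transform import Rotation as Ro
from cell import arm,cams
def cam(n,s=None):
    p=cams.camera_params(n)
    if n=="wrist":
        s=s or arm.observe();M=np.eye(4);M[:3,:3]=Ro.from_rotvec(s["eef_rot"]).as_matrix();M[:3,3]=s["ee_pos"]
        T=M@p["mount"];return p["mtx"],p["dist_coeffs"],T[:3,:3],T[:3,3]
    return p["mtx"],p["dist_coeffs"],p["R"].T,-p["R"].T@p["t"]
def ray(c,uv):
    n=cv2.undistortPoints(np.array([[uv]],float),c[0],c[1])[0,0]
    d=c[2]@np.array([n[0],n[1],1]);return c[3],d/np.linalg.norm(d)
def plane(c,uv,z):
    o,d=ray(c,uv);return o+d*(z-o[2])/d[2]
def tri(c1,u1,c2,u2):
    o1,d1=ray(c1,u1);o2,d2=ray(c2,u2)
    k=np.linalg.lstsq(np.c_[d1,-d2],o2-o1,rcond=None)[0]
    a,b=o1+k[0]*d1,o2+k[1]*d2;return (a+b)/2,np.linalg.norm(a-b)
def proj(c,X):
    R=c[2].T;return cv2.projectPoints(np.array([X],float),cv2.Rodrigues(R)[0],-R@c[3],c[0],c[1])[0].ravel()
E
python3 - <<'E'
from h import *
np.set_printoptions(precision=4,suppress=True)
a,b=cam("scene"),cam("side")
for n,u,v in[("nose",(210,221),(398,351)),("tail",(254,185),(320,362)),("blockcornerA",(420,290),(325,182)),("blockcornerC",(312,294),(373,241)),
 ("fit",(344,262),(347,231)),("knob",(392,247),(308,216))]:print(n,tri(a,u,b,v))
for u in[(210,221),(254,185)]:print(plane(a,u,.04))
for u in[(312,270),(419,270),(420,292),(311,295)]:print("blk",plane(a,u,.105))
E
```

```text
nose (array([ 0.523 , -0.302 ,  0.0393]), np.float64(0.011719423953176203))
tail (array([ 0.3717, -0.2371,  0.0365]), np.float64(0.005269787996146044))
blockcornerA (array([0.67  , 0.2031, 0.0801]), np.float64(0.01240660783680317))
blockcornerC (array([ 0.6795, -0.0119,  0.0314]), np.float64(0.011290818497784611))
fit (array([0.6199, 0.0358, 0.0661]), np.float64(0.008801806626718315))
knob (array([0.5636, 0.1308, 0.071 ]), np.float64(0.006060566075674105))
[ 0.5196 -0.2972  0.04  ]
[ 0.3735 -0.2337  0.04  ]
blk [ 0.6822 -0.0131  0.105 ]
blk [0.6464 0.1918 0.105 ]
blk [0.7007 0.1971 0.105 ]
blk [ 0.7429 -0.0019  0.105 ]
```

Emit:
servo_tool --rows '[{"dp": [-31.5, -21.5, 0]}, {"dp": [-31.5, -21.5, 0]}, {"dp": [-31.5, -21.5, 0]}, {"dp": [-31.5, -21.5, 0]}, {"dp": [-31.5, -21.5, 0]}, {"dp": [-31.5, -21.5, 0]}, {"dp": [-31.5, -21.5, 0]}, {"dp": [-31.5, -21.5, 0]}, {"dp": [-31.5, -21.5, 0]}, {"dp": [-31.5, -21.5, 0]}, {"dp": [-31.5, -21.5, 0]}, {"dp": [-31.5, -21.5, 0]}, {"dp": [-31.5, -21.5, 0]}, {"dp": [-31.5, -21.5, 0]}, {"dp": [-31.5, -21.5, 0]}, {"dp": [0, 0, 0], "turn": -0.12}, {"dp": [0, 0, 0], "turn": -0.12}, {"dp": [0, 0, 0], "turn": -0.12}, {"dp": [0, 0, 0], "turn": -0.12}, {"dp": [0, 0, 0], "turn": -0.12}]' --hand 100

```text
$.rows[0]: bad value
```

Run:
```python
from h import *
import pickle
s=arm.observe();im=cams.get_image("wrist");cv2.imwrite("pics/w1.png",im[:,:,::-1]);pickle.dump(s,open("w1.pkl","wb"));print(s["time"],s["ee_pos"],s["eef_rot"],s["q"])
```

```text
0.1 [0.2590659  0.56821942 0.19970559] [-6.66880971e-01 -3.06967875e+00  2.01239937e-03] [ 1.12396604e+00  4.23744114e-01  1.63057930e+00  5.75457649e-06
  1.08858727e+00 -1.89856512e-02]
```

View pics/w1.png

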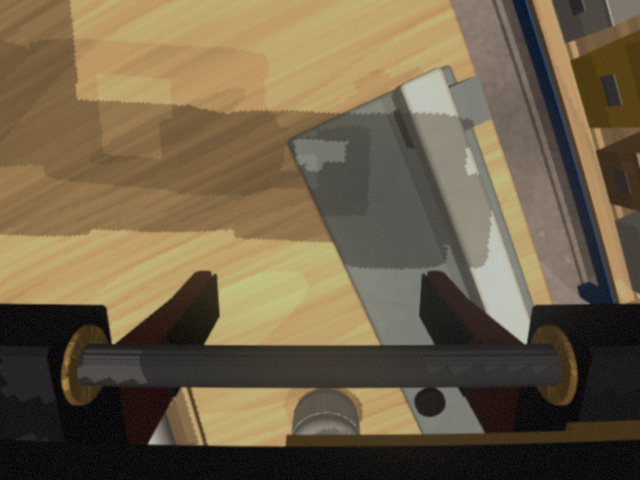

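The move was refused, probably because every row needs a "turn". The wrist picture shows the fingers covering rows above about 300, with the view lying on the tool +x side. So I'll put the TCP over the block and look back at the fitting and knob.

Emit:
servo_tool --rows '[{"dp": [-34.3, -17.1, -3.1], "turn": 0}, {"dp": [-34.3, -17.1, -3.1], "turn": 0}, {"dp": [-34.3, -17.1, -3.1], "turn": 0}, {"dp": [-34.3, -17.1, -3.1], "turn": 0}, {"dp": [-34.3, -17.1, -3.1], "turn": 0}, {"dp": [-34.3, -17.1, -3.1], "turn": 0}, {"dp": [-34.3, -17.1, -3.1], "turn": 0}, {"dp": [-34.3, -17.1, -3.1], "turn": 0}, {"dp": [-34.3, -17.1, -3.1], "turn": 0}, {"dp": [-34.3, -17.1, -3.1], "turn": 0}, {"dp": [-34.3, -17.1, -3.1], "turn": 0}, {"dp": [-34.3, -17.1, -3.1], "turn": 0}, {"dp": [-34.3, -17.1, -3.1], "turn": 0}, {"dp": [-34.3, -17.1, -3.1], "turn": 0}, {"dp": [-34.3, -17.1, -3.1], "turn": 0}, {"dp": [-34.3, -17.1, -3.1], "turn": 0}]' --hand 100

```text
time: 1.48
ee_pos: [0.6458, 0.0903, 0.2499]
eef_rot: [-0.667, -3.069, 0.0]
ft_force: [1.9, 0.6, 0.1]
opening: 0.088
gripper_force: 0.0
```

Emit:
servo_tool --rows '[{"dp": [0, 0, 0], "turn": -0.12}, {"dp": [0, 0, 0], "turn": -0.12}, {"dp": [0, 0, 0], "turn": -0.12}, {"dp": [0, 0, 0], "turn": -0.12}, {"dp": [0, 0, 0], "turn": -0.12}, {"dp": [0, 0, 0], "turn": 0}, {"dp": [0, 0, 0], "turn": 0}]'

```text
time: 2.07
ee_pos: [0.6449, 0.092, 0.2497]
eef_rot: [0.264, -3.13, 0.0]
ft_force: [0.5, 0.1, -0.6]
opening: 0.0875
gripper_force: 0.0
```

Run:
```python
from h import *
import pickle
s=arm.observe();im=cams.get_image("wrist");cv2.imwrite("pics/w2.png",im[:,:,::-1]);pickle.dump(s,open("w2.pkl","wb"));print(s["time"],s["ee_pos"],s["eef_rot"],s["q"])
```

```text
2.0667 [0.64491657 0.09199857 0.24968468] [ 2.64454211e-01 -3.12988724e+00  8.34772270e-05] [ 1.23443857e-01  4.14281335e-01  1.52329608e+00 -3.37024413e-05
  1.20456989e+00 -1.61592638e+00]
```

View pics/w2.png

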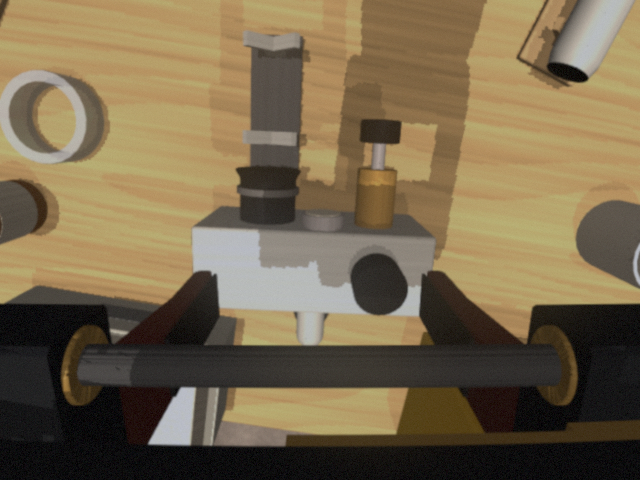

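The fitting's mouth is near (268,168), the saddles are at rows 40 and 137, the knob disc is at (380,131), and the block top spans columns 193 to 433. I'll enlarge this area for exact pixels.

Run:
```python
import cv2
im=cv2.imread("pics/w2.png")[20:250,185:445]
im=cv2.convertScaleAbs(im,alpha=1.6,beta=15)
im=cv2.resize(im,None,fx=2.6,fy=2.6,interpolation=cv2.INTER_CUBIC)
for i in range(0,260,20):cv2.putText(im,str(185+i),(int(i*2.6),8),0,.3,(0,0,255));cv2.line(im,(int(i*2.6),10),(int(i*2.6),16),(0,0,255))
for i in range(0,230,20):cv2.putText(im,str(20+i),(0,int(i*2.6)+4),0,.3,(0,0,255));cv2.line(im,(20,int(i*2.6)),(28,int(i*2.6)),(0,0,255))
cv2.imwrite("pics/w2c.png",im)
```

```text
(no output)
```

View pics/w2c.png

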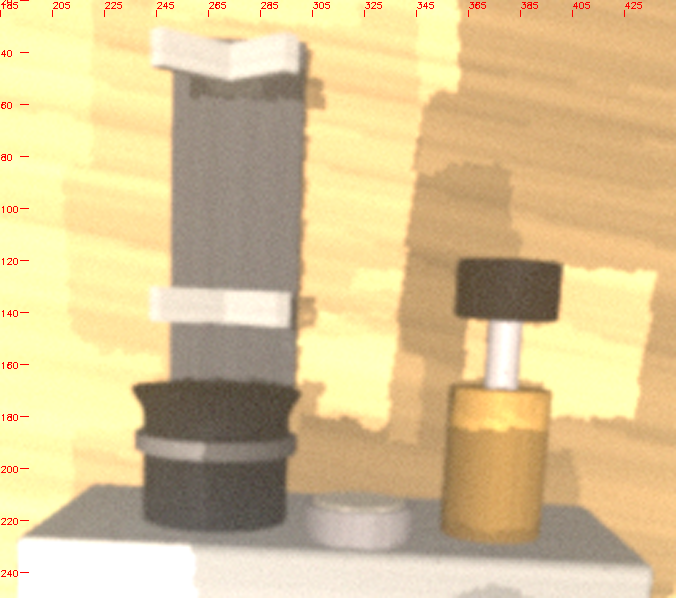

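Run:
```python
from h import *
import pickle
np.set_printoptions(precision=4,suppress=True)
s=pickle.load(open("w2.pkl","rb"));c=cam("wrist",s)
f=lambda u,z:plane(c,(u[0]/2.6+185,u[1]/2.6+20),z)[:2]
P={k:f(u,z) for k,u,z in[("bl",(22,537),.105),("br",(648,567),.105),("kl",(457,260),.067),("kr",(561,265),.067),("ml",(134,387),.062),("mr",(300,395),.062),("rl",(152,28),.061),("rr",(298,35),.061),("fl",(150,288),.061),("fr",(291,294),.061),("fbl",(150,318),.061),("fbr",(291,328),.061)]}
for k,v in P.items():print(k,v)
d=lambda a,b:np.linalg.norm(P[a]-P[b])
print("w block",d("bl","br"),"knob",d("kl","kr"),"mouth",d("ml","mr"),"saddle",d("rl","rr"),d("fl","fr"))
for a,b in[("bl","br"),("kl","kr"),("ml","mr"),("fl","fr"),("fbl","fbr"),("rl","rr")]:
    v=P[b]-P[a];print(a,"yaw",np.degrees(np.arctan2(-v[0],v[1])))
m=lambda a,b:(P[a]+P[b])/2
v=m("ml","mr")-m("rl","rr");print("axis yaw",np.degrees(np.arctan2(v[1],v[0])),"len(118)",np.linalg.norm(v))
v=m("ml","mr")-m("fl","fr");print("axis yaw",np.degrees(np.arctan2(v[1],v[0])),"len(34)",np.linalg.norm(v))
v=P["kl"]/2+P["kr"]/2-m("ml","mr")
for y in(6.5,7,7.5,8,8.5):
    y=np.radians(y);X=np.array([np.cos(y),np.sin(y)]);Y=np.array([-X[1],X[0]]);print(y,"knob in man",v@X,v@Y,"bl",(P["bl"]-m("ml","mr"))@X,(P["bl"]-m("ml","mr"))@Y,(P["br"]-m("ml","mr"))@X,(P["br"]-m("ml","mr"))@Y)
print("mouth",m("ml","mr"),"knob",m("kl","kr"))
```

```text
bl [ 0.6693 -0.0117]
br [0.6452 0.1909]
kl [0.5591 0.1144]
kr [0.5547 0.1496]
ml [0.6203 0.0106]
mr [0.6134 0.0689]
rl [0.5023 0.0017]
rr [0.4967 0.0497]
fl [0.5857 0.0117]
fr [0.5796 0.0604]
fbl [0.5958 0.013 ]
fbr [0.5911 0.0622]
w block 0.20399828348037347 knob 0.03546098202706836 mouth 0.05876901217570005 saddle 0.04828488156279453 0.04898567548871145
bl yaw 6.786106420120939
kl yaw 7.179808814295776
ml yaw 6.753162675266905
fl yaw 7.058507069261953
fbl yaw 5.475828114311293
rl yaw 6.706975031466812
axis yaw 6.836453270637671 len(118) 0.11819939570415482
axis yaw 6.146813682964616 len(34) 0.03443459658710181
0.11344640137963143 knob in man -0.049170744944525356 0.09847677902309772 bl 0.04630292991459128 -0.057023299348345914 0.045284268914823865 0.14697244078537933
0.12217304763960307 knob in man -0.04830951156531487 0.09890211958034212 bl 0.04580355099490249 -0.05742519223741428 0.04656510485041862 0.14657166974497982
0.1308996938995747 knob in man -0.0474445992297608 0.09931992835826536 bl 0.04530068395746979 -0.05782271197576311 0.04784239467299488 0.14615973670445395
0.13962634015954636 knob in man -0.046576073804286154 0.0997301735391114 bl 0.044794367097565 -0.05821582829072525 0.04911604111198743 0.14573667303409762
0.14835298641951802 knob in man -0.0457040014304647 0.10013282388112135 bl 0.044284638973177276 -0.0586045112449713 0.05038594717428882 0.14530251095184726
mouth [0.6169 0.0397] knob [0.5569 0.132 ]
```

Emit:
servo_tool --rows '[{"dp": [0, 0, 0], "turn": 0.049}, {"dp": [24.1, 16.9, 0], "turn": 0}, {"dp": [24.1, 16.9, 0], "turn": 0}, {"dp": [24.1, 16.9, 0], "turn": 0}, {"dp": [0, 0, 20], "turn": 0}, {"dp": [0, 0, 30], "turn": 0}, {"dp": [0, 0, 30], "turn": 0}, {"dp": [0, 0, 30], "turn": 0}, {"dp": [0, 0, 30], "turn": 0}, {"dp": [0, 0, 30], "turn": 0}, {"dp": [0, 0, 26], "turn": 0}, {"dp": [0, 0, 0], "turn": 0}, {"dp": [0, 0, 0], "turn": 0}]'

```text
time: 3.2
ee_pos: [0.5662, 0.1333, 0.0531]
eef_rot: [0.19, -3.133, 0.001]
ft_force: [-0.0, -0.1, 0.8]
opening: 0.0881
gripper_force: 0.0
```

Emit:
servo_tool --rows '[{"dp": [0, 0, 0], "turn": 0}, {"dp": [0, 0, 0], "turn": 0}, {"dp": [0, 0, 0], "turn": 0}, {"dp": [0, 0, 0], "turn": 0}, {"dp": [0, 0, 0], "turn": 0}, {"dp": [0, 0, 0], "turn": 0}, {"dp": [0, 0, 0], "turn": 0}, {"dp": [0, 0, 0], "turn": 0}]' --hand 0

```text
time: 3.87
ee_pos: [0.5672, 0.1335, 0.0541]
eef_rot: [-0.193, 3.135, 0.0]
ft_force: [-0.0, 0.6, -0.9]
opening: 0.0379
gripper_force: 0.0
```

Emit:
servo_tool --rows '[{"dp": [0, 0, 0], "turn": 0}, {"dp": [0, 0, 0], "turn": 0}, {"dp": [0, 0, 0], "turn": 0}, {"dp": [0, 0, 0], "turn": 0}]'

```text
time: 4.2
ee_pos: [0.567, 0.134, 0.0541]
eef_rot: [0.193, -3.136, -0.001]
ft_force: [-2.3, 4.2, 1.9]
opening: 0.0251
gripper_force: 23.5
```

Run:
```python
from h import *
s=arm.observe();print(s["opening"],s["gripper_force"],s["ft_force"])
a=cams.get_image("wrist");b=cams.get_image("side")[120:290,230:430];c=cams.get_image("scene")[190:360,290:490]
b=cv2.resize(b,None,fx=2,fy=2);c=cv2.resize(c,None,fx=2,fy=2)
cv2.imwrite("pics/g1.png",np.hstack([b,c])[:,:,::-1]);cv2.imwrite("pics/gw1.png",a[:,:,::-1])
```

```text
0.025136522933763783 23.5018327832222 [-2.30881248  4.20899459  1.90934415]
```

View pics/g1.png

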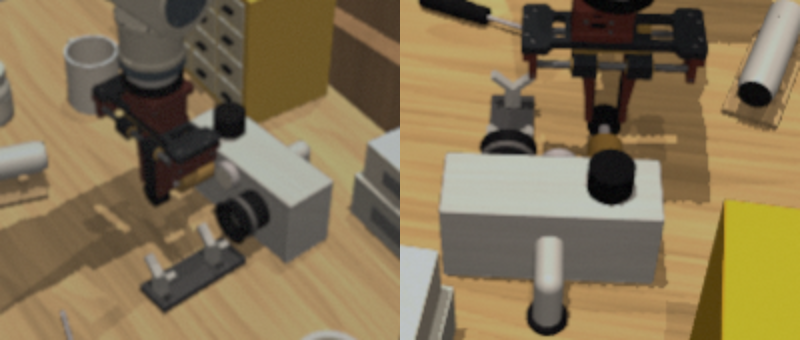

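The side and scene crops show the fingers around the black disc near (605,122) in the right-hand crop. I'll pull and watch.

Emit:
servo_tool --rows '[{"dp": [4, 0, 0], "turn": 0}, {"dp": [4, 0, 0], "turn": 0}, {"dp": [4, 0, 0], "turn": 0}, {"dp": [4, 0, 0], "turn": 0}, {"dp": [3, 0, 0], "turn": 0}, {"dp": [2, 0, 0], "turn": 0}, {"dp": [1, 0, 0], "turn": 0}, {"dp": [0, 0, 0], "turn": 0}, {"dp": [0, 0, 0], "turn": 0}]'

```text
time: 5.1
ee_pos: [0.5482, 0.1317, 0.0555]
eef_rot: [-0.193, 3.13, 0.002]
ft_force: [2.2, 5.2, 6.9]
opening: 0.0223
gripper_force: 22.8
```

Run:
```python
from h import *
s=arm.observe();print(s["opening"],s["gripper_force"],s["ft_force"])
b=cams.get_image("side")[120:290,230:430];c=cams.get_image("scene")[190:360,290:490]
b=cv2.resize(b,None,fx=2,fy=2);c=cv2.resize(c,None,fx=2,fy=2)
cv2.imwrite("pics/g2.png",np.hstack([b,c])[:,:,::-1])
```

```text
0.022315916739563613 22.820109128952026 [2.20729262 5.22157027 6.92319857]
```

Emit:
servo_tool --rows '[{"dp": [0, 0, 0], "turn": 0}, {"dp": [0, 0, 0], "turn": 0}, {"dp": [0, 0, 0], "turn": 0}, {"dp": [0, 0, 0], "turn": 0}, {"dp": [0, 0, 0], "turn": 0}, {"dp": [0, 0, 0], "turn": 0}, {"dp": [0, 0, -40], "turn": 0}, {"dp": [0, 0, -40], "turn": 0}, {"dp": [0, 0, -40], "turn": 0}, {"dp": [0, 0, -40], "turn": 0}, {"dp": [-30, -17, -35], "turn": 0}, {"dp": [-31, -17, 0], "turn": 0}, {"dp": [-31, -17, 0], "turn": 0}, {"dp": [0, 0, 0], "turn": 0}, {"dp": [0, 0, 0], "turn": 0}]' --hand 100

```text
time: 6.45
ee_pos: [0.6385, 0.0926, 0.2429]
eef_rot: [0.191, -3.135, 0.0]
ft_force: [-0.1, 0.0, -0.0]
opening: 0.0876
gripper_force: 0.0
```

```bash
cat > crop.py <<'E'
import cv2
def save(im,x0,y0,x1,y1,k,f):
    im=cv2.convertScaleAbs(im[y0:y1,x0:x1,::-1],alpha=1.6,beta=15)
    im=cv2.resize(im,None,fx=k,fy=k,interpolation=cv2.INTER_CUBIC)
    for i in range(0,x1-x0,20):cv2.putText(im,str(x0+i),(int(i*k),8),0,.3,(0,0,255))
    for i in range(0,y1-y0,20):cv2.putText(im,str(y0+i),(0,int(i*k)+4),0,.3,(0,0,255))
    cv2.imwrite(f,im)
E
python3 - <<'E'
from h import *
import pickle
from crop import save
s=arm.observe();im=cams.get_image("wrist");pickle.dump((s,im),open("w3.pkl","wb"));print(s["time"],s["ee_pos"],s["eef_rot"])
save(im,185,20,445,250,2.6,"pics/w3c.png")
c=cam("wrist",s);m=np.array([.6169,.0397,0]);y=np.radians(6.85);X=np.array([np.cos(y),np.sin(y),0]);Y=np.array([-X[1],X[0],0])
for dx in(-47,-67):print(dx,[proj(c,m+X*dx/1000+Y*(100+e)/1000+[0,0,.067]).round(1) for e in(-18,18)])
E
```

```text
6.45 [0.63850417 0.09264266 0.24286899] [ 1.90809956e-01 -3.13479231e+00  1.25060182e-04]
-47 [array([356.4, 127.1]), array([397.8, 127.3])]
-67 [array([356.9, 103.1]), array([398.8, 103.3])]
```

View pics/w3c.png

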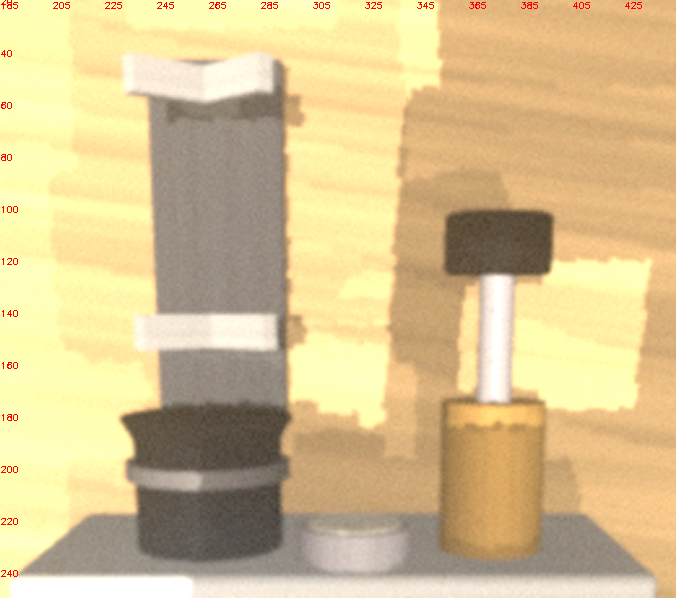

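The knob is out to its stop: its face is at row 101.5 against 103 predicted for full travel. Next I'll look at the slim pipe.

Emit:
servo_tool --rows '[{"dp": [12.9, -31.8, 3.5], "turn": 0}, {"dp": [12.9, -31.8, 3.5], "turn": 0}, {"dp": [12.9, -31.8, 3.5], "turn": 0}, {"dp": [12.9, -31.8, 3.5], "turn": 0}, {"dp": [12.9, -31.8, 3.5], "turn": 0}, {"dp": [12.9, -31.8, 3.5], "turn": 0}, {"dp": [12.9, -31.8, 3.5], "turn": 0}, {"dp": [12.9, -31.8, 3.5], "turn": 0}, {"dp": [12.9, -31.8, 3.5], "turn": 0}, {"dp": [12.9, -31.8, 3.5], "turn": 0}, {"dp": [12.9, -31.8, 3.5], "turn": 0}, {"dp": [12.9, -31.8, 3.5], "turn": 0}, {"dp": [0, 0, 0], "turn": 0.1064}, {"dp": [0, 0, 0], "turn": 0.1064}, {"dp": [0, 0, 0], "turn": 0.1064}, {"dp": [0, 0, 0], "turn": 0.1064}, {"dp": [0, 0, 0], "turn": 0.1064}, {"dp": [0, 0, 0], "turn": 0}, {"dp": [0, 0, 0], "turn": 0}]'

```text
time: 8.08
ee_pos: [0.5306, -0.3031, 0.2014]
eef_rot: [-0.631, -3.076, -0.001]
ft_force: [-0.9, 0.1, 0.5]
opening: 0.0879
gripper_force: 0.0
```

Run:
```python
from h import *
import pickle
from crop import save
s=arm.observe();im=cams.get_image("wrist");pickle.dump((s,im),open("w4.pkl","wb"));print(s["time"],s["ee_pos"],s["eef_rot"])
save(im,160,0,480,300,2,"pics/w4c.png")
```

```text
8.0833 [ 0.53056087 -0.30311435  0.20144946] [-6.31497524e-01 -3.07640548e+00 -6.91544308e-04]
```

View pics/w4c.png

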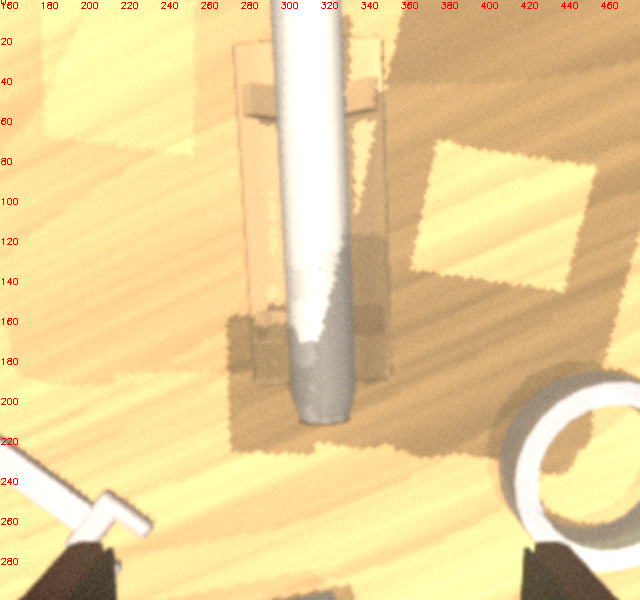

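Run:
```python
from h import *
import pickle
np.set_printoptions(precision=4,suppress=True)
s,im=pickle.load(open("w4.pkl","rb"));c=cam("wrist",s)
f=lambda u,z:plane(c,(u[0]/2+160,u[1]/2),z)[:2]
a=(f((273,2),.042)+f((340.5,2),.042))/2;b=(f((290,370),.042)+f((354.5,370),.042))/2
d=b-a;d/=np.linalg.norm(d)
print("width",np.linalg.norm(f((290,370),.042)-f((354.5,370),.042)),np.linalg.norm(f((273,2),.042)-f((340.5,2),.042)))
n=(f((299,416),.04)+f((350,414),.04))/2;ntop=f((325,423),.0505)
print("heading",np.degrees(np.arctan2(d[1],d[0])),"nose",n,ntop,"off axis",np.cross(d,n-b))
mid=n-.085*d;print("mid",mid)
# supports at z .044: faces on stand, x=+45
print("grasp +20",mid+.02*d)
R=Ro.from_rotvec(s["eef_rot"]).as_matrix();print("toolx ang",np.degrees(np.arctan2(R[1,0],R[0,0])))
# refine with the scene camera
im2=cams.get_image("scene");a2=cam("scene")
print(proj(a2,[*n,.04]),proj(a2,[*(mid-.085*d),.04]))
b2=cam("side");print(proj(b2,[*n,.04]),proj(b2,[*(mid-.085*d),.04]))
g=mid+.02*d;ang=np.arctan2(-d[1],-d[0]);tx=-d;ty=np.array([-tx[1],tx[0]]);ty=-ty if ty@R[:2,1]<0 else ty
v=g-s["ee_pos"][:2];print("turn",-(ang-np.arctan2(R[1,0],R[0,0])),"dp",v@tx,v@ty)
```

```text
width 0.02759960650569604 0.02632050506664047
heading -20.787401582131142 nose [ 0.5258 -0.2987] [ 0.5273 -0.2992] off axis 0.00015566619536976165
mid [ 0.4463 -0.2685]
grasp +20 [ 0.465  -0.2756]
toolx ang 156.79992950108036
[208.4932 222.6901] [253.0123 183.1568]
[395.5259 348.0489] [317.1903 361.9924]
turn -0.04210901635848474 dp 0.07107389149375984 0.002447112928599896<stdin>:10: DeprecationWarning: Arrays of 2-dimensional vectors are deprecated. Use arrays of 3-dimensional vectors instead. (deprecated in NumPy 2.0)
```

Emit:
servo_tool --rows '[{"dp": [0, 0, 0], "turn": -0.042}, {"dp": [35.5, 1.2, 0], "turn": 0}, {"dp": [35.5, 1.2, 0], "turn": 0}, {"dp": [0, 0, 30], "turn": 0}, {"dp": [0, 0, 30], "turn": 0}, {"dp": [0, 0, 30], "turn": 0}, {"dp": [0, 0, 30], "turn": 0}, {"dp": [0, 0, 30], "turn": 0}, {"dp": [0, 0, 22], "turn": 0}, {"dp": [0, 0, 0], "turn": 0}, {"dp": [0, 0, 0], "turn": 0}]'

```text
time: 9.1
ee_pos: [0.4651, -0.2759, 0.029]
eef_rot: [-0.57, -3.087, -0.002]
ft_force: [0.3, 0.1, 1.4]
opening: 0.0882
gripper_force: 0.0
```

Emit:
servo_tool --rows '[{"dp": [0, 0, 0], "turn": 0}, {"dp": [0, 0, 0], "turn": 0}, {"dp": [0, 0, 0], "turn": 0}, {"dp": [0, 0, 0], "turn": 0}, {"dp": [0, 0, 0], "turn": 0}, {"dp": [0, 0, 0], "turn": 0}, {"dp": [0, 0, 0], "turn": 0}, {"dp": [0, 0, 0], "turn": 0}, {"dp": [0, 0, 0], "turn": 0}, {"dp": [0, 0, 0], "turn": 0}, {"dp": [0, 0, 0], "turn": 0}, {"dp": [0, 0, 0], "turn": 0}]' --hand 0

```text
time: 10.1
ee_pos: [0.466, -0.2763, 0.0298]
eef_rot: [0.574, 3.089, 0.001]
ft_force: [0.8, 6.2, 14.1]
opening: 0.0114
gripper_force: 17.2
```

Run:
```python
from h import *
print(arm.tips_ahead,[x for x in dir(arm) if x[0]!='_'])
s=arm.observe();print(s["ee_pos"],s["opening"],s["gripper_force"],s["ft_force"],s["q"])
import pickle
b=cams.get_image("side")[290:420,260:440];c=cams.get_image("scene")[130:260,160:340]
b=cv2.resize(b,None,fx=2.2,fy=2.2,interpolation=cv2.INTER_CUBIC);c=cv2.resize(c,None,fx=2.2,fy=2.2,interpolation=cv2.INTER_CUBIC)
cv2.imwrite("pics/g3.png",cv2.convertScaleAbs(np.hstack([b,c])[:,:,::-1],alpha=1.6,beta=15))
# fingertip pixels predicted from w4 (open 88): tips at TCP+8mm
s,im=pickle.load(open("w4.pkl","rb"));c=cam("wrist",s);R=Ro.from_rotvec(s["eef_rot"]).as_matrix()
for z in(.008,-.011,-.03):print(z,[proj(c,s["ee_pos"]+R@np.array([x,y,z])).round() for x in(-.01,.01) for y in(-.044,.044)])
```

```text
0.008 ['MotionError', 'finish_job', 'observe', 'tips_ahead']
[ 0.46603129 -0.27631469  0.02981576] 0.011353402972117625 17.172398418188095 [ 0.77394128  6.16458265 14.0812429 ] [-5.57477334e-01  5.61350704e-01  1.90660788e+00  8.40090449e-04
  6.73710776e-01 -1.76167509e+00]
0.008 [array([234., 291.]), array([406., 291.]), array([232., 254.]), array([408., 254.])]
-0.011 [array([226., 306.]), array([414., 306.]), array([223., 266.]), array([417., 266.])]
-0.03 [array([216., 325.]), array([425., 325.]), array([213., 281.]), array([428., 280.])]
```

View pics/g3.png

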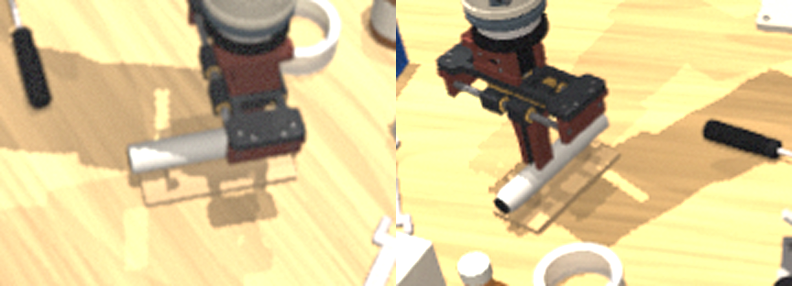

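The view shows the fingers pinching only the top of the pipe. Two gripping chords (25 mm on the knob, 11 mm on the pipe) and the wrist view all put the real fingertips about 23 mm behind the TCP, not 8 mm ahead. So I need to work about 32 mm lower. I'll open, then lower carefully while watching the force.

Emit:
servo_tool --rows '[{"dp": [0, 0, 0], "turn": 0}, {"dp": [0, 0, 0], "turn": 0}, {"dp": [0, 0, 0], "turn": 0}, {"dp": [0, 0, 0], "turn": 0}, {"dp": [0, 0, 0], "turn": 0}, {"dp": [0, 0, 0], "turn": 0}, {"dp": [0, 0, 0], "turn": 0}, {"dp": [0, 0, 5], "turn": 0}, {"dp": [0, 0, 5], "turn": 0}, {"dp": [0, 0, 5], "turn": 0}, {"dp": [0, 0, 0], "turn": 0}, {"dp": [0, 0, 0], "turn": 0}]' --hand 100

```text
time: 11.2
ee_pos: [0.4654, -0.2763, 0.014]
eef_rot: [-0.573, -3.088, -0.001]
ft_force: [0.6, -0.9, -0.7]
opening: 0.0803
gripper_force: 0.0
```

Emit:
servo_tool --rows '[{"dp": [0, 0, 4], "turn": 0}, {"dp": [0, 0, 4], "turn": 0}, {"dp": [0, 0, 4], "turn": 0}, {"dp": [0, 0, 4], "turn": 0}, {"dp": [0, 0, 0], "turn": 0}, {"dp": [0, 0, 0], "turn": 0}, {"dp": [0, 0, 0], "turn": 0}]'

```text
time: 11.78
ee_pos: [0.4659, -0.2766, -0.0014]
eef_rot: [-0.573, -3.089, -0.0]
ft_force: [0.0, 0.4, 0.8]
opening: 0.0876
gripper_force: 0.0
```

Emit:
servo_tool --rows '[{"dp": [0, 0, 0], "turn": 0}, {"dp": [0, 0, 0], "turn": 0}, {"dp": [0, 0, 0], "turn": 0}, {"dp": [0, 0, 0], "turn": 0}, {"dp": [0, 0, 0], "turn": 0}, {"dp": [0, 0, 0], "turn": 0}, {"dp": [0, 0, 0], "turn": 0}, {"dp": [0, 0, 0], "turn": 0}, {"dp": [0, 0, 0], "turn": 0}, {"dp": [0, 0, 0], "turn": 0}, {"dp": [0, 0, 0], "turn": 0}, {"dp": [0, 0, 0], "turn": 0}]' --hand 0

```text
time: 12.78
ee_pos: [0.466, -0.2762, -0.0013]
eef_rot: [0.573, 3.089, 0.001]
ft_force: [2.3, 4.7, 1.3]
opening: 0.0272
gripper_force: 30.0
```

Emit:
servo_tool --rows '[{"dp": [0, 0, -10], "turn": 0}, {"dp": [0, 0, -30], "turn": 0}, {"dp": [0, 0, -37], "turn": 0}, {"dp": [0, 0, -37], "turn": 0}, {"dp": [0, 0, -36], "turn": 0}, {"dp": [3.9, 31.4, 0], "turn": 0}, {"dp": [3.9, 31.4, 0], "turn": 0}, {"dp": [3.9, 31.4, 0], "turn": 0}, {"dp": [3.9, 31.4, 0], "turn": 0}, {"dp": [3.9, 31.4, 0], "turn": 0}, {"dp": [3.9, 31.4, 0], "turn": 0}, {"dp": [3.9, 31.4, 0], "turn": 0}, {"dp": [3.9, 31.4, 0], "turn": 0}, {"dp": [3.9, 31.4, 0], "turn": 0}, {"dp": [3.9, 31.4, 0], "turn": 0}]'

```text
time: 14.03
ee_pos: [0.5421, 0.0317, 0.1493]
eef_rot: [0.573, 3.088, -0.001]
ft_force: [0.2, -0.0, -1.8]
opening: 0.0274
gripper_force: 30.0
```

Emit:
servo_tool --rows '[{"dp": [0, 0, 0], "turn": -0.08}, {"dp": [0, 0, 0], "turn": -0.08}, {"dp": [0, 0, 0], "turn": -0.08}, {"dp": [0, 0, 0], "turn": -0.08}, {"dp": [0, 0, 0], "turn": -0.08}, {"dp": [0, 0, 0], "turn": -0.082}, {"dp": [0, 0, 0], "turn": 0}, {"dp": [0, 0, 0], "turn": 0}, {"dp": [0, 0, 0], "turn": 0}]'

```text
time: 14.78
ee_pos: [0.542, 0.0303, 0.1489]
eef_rot: [-0.177, 3.136, -0.0]
ft_force: [-0.3, 0.6, -2.8]
opening: 0.0274
gripper_force: 30.0
```

```bash
cat > rel.py <<'E'
from h import *
def rel(m=np.array([.6169,.0397]),yaw=6.85,show=1):
    s=arm.observe();y=np.radians(yaw);X=np.array([np.cos(y),np.sin(y)]);Y=np.array([-X[1],X[0]]);v=s["ee_pos"][:2]-m
    R=Ro.from_rotvec(s["eef_rot"]).as_matrix()
    print("t %.2f man-frame TCP mm x %.1f y %.1f z %.1f yaw %.2f"%(s["time"],v@X*1e3,v@Y*1e3,s["ee_pos"][2]*1e3,np.degrees(np.arctan2(-R[1,0],-R[0,0]))),"open %.4f"%s["opening"],"grip %.1f"%s["gripper_force"],s["ft_force"].round(1))
E
python3 -c "
from rel import *
rel()
import pickle
from crop import save
s=arm.observe();im=cams.get_image('wrist');pickle.dump((s,im),open('w5.pkl','wb'));save(im,160,0,480,300,2,'pics/w5c.png')"
```

```text
t 14.78 man-frame TCP mm x -75.5 y -0.4 z 148.9 yaw 6.46 open 0.0274 grip 30.0 [-0.3  0.6 -2.8]
```

Emit:
servo_tool --rows '[{"dp": [0, 0.4, 30], "turn": -0.007}, {"dp": [0, 0, 30], "turn": 0}, {"dp": [0, 0, 30], "turn": 0}, {"dp": [0, 0, 20], "turn": 0}, {"dp": [0, 0, 9], "turn": 0}, {"dp": [0, 0, 4], "turn": 0}, {"dp": [0, 0, 0], "turn": 0}, {"dp": [0, 0, 0], "turn": 0}]'

```text
time: 15.5
ee_pos: [0.5429, 0.0309, 0.0266]
eef_rot: [-0.191, 3.134, -0.0]
ft_force: [0.7, -0.3, -1.3]
opening: 0.0271
gripper_force: 30.0
```

```bash
python3 -c "
from rel import *
rel()"
```

```text
t 15.50 man-frame TCP mm x -74.5 y 0.1 z 26.6 yaw 6.98 open 0.0271 grip 30.0 [ 0.7 -0.3 -1.3]
```

Emit:
servo_tool --rows '[{"dp": [0, 0, 3], "turn": 0}, {"dp": [0, 0, 2], "turn": 0}, {"dp": [0, 0, 1.5], "turn": 0}, {"dp": [0, 0, 0.5], "turn": 0}, {"dp": [0, 0, 0], "turn": 0}, {"dp": [0, 0, 0], "turn": 0}]'

```text
time: 16.0
ee_pos: [0.5425, 0.0308, 0.0192]
eef_rot: [-0.192, 3.135, -0.0]
ft_force: [-0.0, -2.0, 4.3]
opening: 0.0271
gripper_force: 30.0
```

```bash
python3 -c "
from rel import *
rel()"
```

```text
t 16.00 man-frame TCP mm x -74.9 y 0.1 z 19.2 yaw 7.00 open 0.0271 grip 30.0 [-0.  -2.   4.3]
```

Emit:
servo_tool --rows '[{"dp": [0, 0, 0], "turn": 0}, {"dp": [0, 0, 0], "turn": 0}, {"dp": [0, 0, 0], "turn": 0}, {"dp": [0, 0, 0], "turn": 0}, {"dp": [0, 0, 0], "turn": 0}, {"dp": [0, 0, 0], "turn": 0}, {"dp": [0, 0, 0], "turn": 0}, {"dp": [0, 0, 0], "turn": 0}, {"dp": [0, 0, 0], "turn": 0}, {"dp": [0, 0, 0], "turn": 0}, {"dp": [0, 0, 0], "turn": 0}, {"dp": [0, 0, 0], "turn": 0}]' --hand 100

```text
time: 17.0
ee_pos: [0.542, 0.031, 0.0187]
eef_rot: [-0.192, 3.136, 0.0]
ft_force: [-0.6, -0.1, 0.1]
opening: 0.0877
gripper_force: 0.0
```

Emit:
servo_tool --rows '[{"dp": [0, 0, -40], "turn": 0}, {"dp": [0, 0, -40], "turn": 0}, {"dp": [0, 0, -40], "turn": 0}, {"dp": [0, 0, -40], "turn": 0}, {"dp": [-25, 0, -30], "turn": 0}, {"dp": [-40, 0, -30], "turn": 0}, {"dp": [-40, 0, 0], "turn": 0}, {"dp": [0, 0, 0], "turn": 0}, {"dp": [0, 0, 0], "turn": 0}]'

```text
time: 17.75
ee_pos: [0.6407, 0.0431, 0.2333]
eef_rot: [-0.192, 3.135, 0.0]
ft_force: [-0.4, 0.2, -0.9]
opening: 0.0881
gripper_force: 0.0
```

```bash
python3 -c "
from rel import *
rel()
import pickle
from crop import save
s=arm.observe();im=cams.get_image('wrist');pickle.dump((s,im),open('w6.pkl','wb'));save(im,200,0,460,240,2.5,'pics/w6c.png')"
```

```text
t 17.75 man-frame TCP mm x 24.1 y 0.5 z 233.3 yaw 7.01 open 0.0881 grip 0.0 [-0.4  0.2 -0.9]
```

View pics/w6c.png

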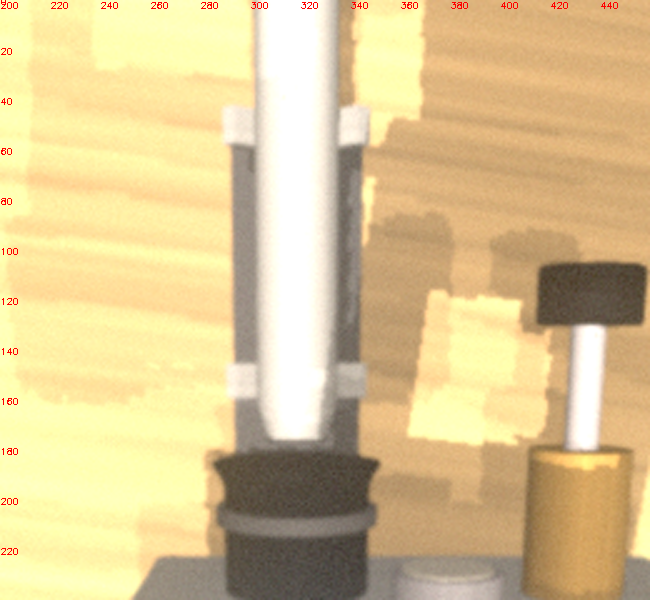

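The pipe lies centred in the saddles, with its nose at row 175, just short of the mouth at row 183 (about 8 mm), and the knob is still out. I'll close the hand and go behind the tail.

Emit:
servo_tool --rows '[{"dp": [35, 0, 0], "turn": 0}, {"dp": [35, 0, 0], "turn": 0}, {"dp": [35, 0, 0], "turn": 0}, {"dp": [35, 0, 0], "turn": 0}, {"dp": [35, 0, 0], "turn": 0}, {"dp": [35, 0, 0], "turn": 0}, {"dp": [34, 0, 0], "turn": 0}, {"dp": [0, 0, 20], "turn": 0}, {"dp": [0, 0, 35], "turn": 0}, {"dp": [0, 0, 35], "turn": 0}, {"dp": [0, 0, 35], "turn": 0}, {"dp": [0, 0, 35], "turn": 0}, {"dp": [0, 0, 35], "turn": 0}, {"dp": [0, 0, 18], "turn": 0}, {"dp": [0, 0, 0], "turn": 0}, {"dp": [0, 0, 0], "turn": 0}]' --hand 0

```text
time: 19.13
ee_pos: [0.3952, 0.0131, 0.0202]
eef_rot: [0.191, -3.132, -0.0]
ft_force: [-0.1, -0.2, 0.8]
opening: 0.0008
gripper_force: 0.0
```

```bash
python3 -c "
from rel import *
rel()"
```

```text
t 19.13 man-frame TCP mm x -223.3 y 0.0 z 20.2 yaw 7.00 open 0.0008 grip 0.0 [-0.1 -0.2  0.8]
```

Emit:
servo_tool --rows '[{"dp": [-12, 0, 0], "turn": 0}, {"dp": [-12, 0, 0], "turn": 0}, {"dp": [-4, 0, 0], "turn": 0}, {"dp": [-4, 0, 0], "turn": 0}, {"dp": [-4, 0, 0], "turn": 0}, {"dp": [-4, 0, 0], "turn": 0}, {"dp": [-4, 0, 0], "turn": 0}, {"dp": [-4, 0, 0], "turn": 0}, {"dp": [-4, 0, 0], "turn": 0}, {"dp": [-4, 0, 0], "turn": 0}, {"dp": [-4, 0, 0], "turn": 0}, {"dp": [-4, 0, 0], "turn": 0}, {"dp": [0, 0, 0], "turn": 0}]'

```text
time: 20.22
ee_pos: [0.4621, 0.0211, 0.0207]
eef_rot: [-0.192, 3.135, -0.0]
ft_force: [-0.7, -0.2, 0.7]
opening: 0.0002
gripper_force: 0.1
```

Emit:
servo_tool --rows '[{"dp": [-4, 0, 0], "turn": 0}, {"dp": [-4, 0, 0], "turn": 0}, {"dp": [-4, 0, 0], "turn": 0}, {"dp": [-3, 0, 0], "turn": 0}, {"dp": [0, 0, 0], "turn": 0}]'

```text
time: 20.63
ee_pos: [0.4765, 0.0229, 0.0207]
eef_rot: [-0.192, 3.135, 0.0]
ft_force: [-1.1, -0.8, -0.0]
opening: 0.0004
gripper_force: 0.5
```

```bash
python3 -c "
from rel import *
rel()"
```

```text
t 20.63 man-frame TCP mm x -141.4 y 0.1 z 20.7 yaw 7.00 open 0.0004 grip 0.5 [-1.1 -0.8 -0. ]
```

Emit:
servo_tool --rows '[{"dp": [-2, 0, 0], "turn": 0}, {"dp": [-2, 0, 0], "turn": 0}, {"dp": [0, 0, 0], "turn": 0}]'

```text
time: 20.88
ee_pos: [0.4801, 0.0234, 0.0206]
eef_rot: [-0.192, 3.136, 0.0]
ft_force: [-1.7, -1.0, -0.2]
opening: 0.0002
gripper_force: 0.9
```

Run:
```python
from rel import *
rel()
b=cams.get_image("side")[170:300,250:410];c=cams.get_image("scene")[150:290,260:430]
b=cv2.resize(b,(400,340),interpolation=cv2.INTER_CUBIC);c=cv2.resize(c,(400,340),interpolation=cv2.INTER_CUBIC)
cv2.imwrite("pics/p1.png",cv2.convertScaleAbs(np.hstack([b,c])[:,:,::-1],alpha=1.6,beta=15))
```

```text
t 20.88 man-frame TCP mm x -137.7 y 0.1 z 20.6 yaw 7.01 open 0.0002 grip 0.9 [-1.7 -1.  -0.2]
```

```bash
cat > prof.py <<'E'
from rel import *
def prof(n,lo=-190,hi=10,z=.073,st=5,yo=0):
    im=cams.get_image(n);c=cam(n);m=np.array([.6169,.0397]);y=np.radians(6.85);X=np.array([np.cos(y),np.sin(y)]);Y=np.array([-X[1],X[0]])
    out=[]
    for x in range(lo,hi,st):
        u=proj(c,[*(m+X*x/1e3+Y*yo/1e3),z]);v=im[int(round(u[1])),int(round(u[0]))];out.append("%d:%s"%(x,",".join(map(str,v))))
    print(n," ".join(out))
E
python3 -c "
from prof import *
prof('scene');prof('side')"
```

```text
scene -190:35,31,25 -185:27,24,16 -180:24,22,20 -175:15,14,15 -170:23,16,16 -165:33,14,12 -160:41,23,17 -155:39,16,15 -150:26,17,15 -145:28,13,13 -140:28,14,13 -135:29,18,14 -130:36,26,24 -125:108,102,95 -120:107,101,95 -115:129,123,114 -110:127,122,113 -105:130,124,116 -100:128,122,114 -95:141,137,127 -90:186,185,173 -85:186,186,172 -80:188,187,173 -75:186,186,172 -70:186,185,171 -65:186,184,172 -60:187,183,171 -55:187,183,171 -50:186,185,172 -45:187,184,172 -40:187,184,172 -35:186,185,172 -30:187,185,171 -25:186,184,173 -20:187,183,171 -15:27,26,28 -10:26,23,25 -5:26,26,26 0:71,66,63 5:87,82,78
side -190:104,85,62 -185:100,83,60 -180:105,88,62 -175:115,95,68 -170:120,98,69 -165:116,97,69 -160:121,100,71 -155:114,94,67 -150:52,35,28 -145:47,29,25 -140:48,29,24 -135:46,25,22 -130:47,41,39 -125:68,68,66 -120:31,33,33 -115:36,36,37 -110:35,35,35 -105:42,41,41 -100:40,42,40 -95:41,41,41 -90:39,42,41 -85:36,37,39 -80:46,48,48 -75:44,42,43 -70:43,43,45 -65:42,43,43 -60:43,44,46 -55:43,42,44 -50:37,39,41 -45:122,120,113 -40:174,172,163 -35:177,177,166 -30:177,178,167 -25:175,174,163 -20:177,176,166 -15:175,173,162 -10:178,177,165 -5:179,180,169 0:149,146,138 5:107,104,97
```

Emit:
servo_tool --rows '[{"dp": [-2, 0, 0], "turn": 0}, {"dp": [-1, 0, 0], "turn": 0}]'

```text
time: 21.25
ee_pos: [0.4807, 0.0236, 0.0204]
eef_rot: [0.192, -3.131, -0.0]
ft_force: [-8.5, -2.3, 6.2]
opening: 0.0007
gripper_force: 4.7
```

Emit:
servo_tool --rows '[{"dp": [-1.5, 0, 0], "turn": 0}, {"dp": [0, 0, 0], "turn": 0}]'

```text
time: 21.42
ee_pos: [0.4807, 0.0236, 0.0203]
eef_rot: [0.192, -3.129, 0.0]
ft_force: [-11.4, -2.7, 8.1]
opening: 0.0007
gripper_force: 5.7
```

```bash
python3 -c "
from prof import *
rel();prof('scene',-140,-100,st=2);prof('scene',-140,-100,st=2,z=.068,yo=-8)"
```

```text
t 21.42 man-frame TCP mm x -137.2 y 0.2 z 20.3 yaw 7.01 open 0.0007 grip 5.7 [-11.4  -2.7   8.1]
scene -140:24,13,10 -138:27,15,13 -136:25,11,9 -134:25,11,9 -132:31,19,16 -130:31,19,16 -128:67,60,57 -126:101,95,89 -124:101,95,89 -122:106,101,94 -120:106,101,94 -118:115,110,102 -116:128,122,115 -114:128,122,115 -112:129,123,115 -110:129,123,115 -108:128,122,114 -106:130,123,114 -104:130,123,114 -102:129,123,114
scene -140:45,15,14 -138:45,15,14 -136:46,18,15 -134:66,52,49 -132:66,52,49 -130:94,87,81 -128:92,81,72 -126:97,92,86 -124:101,97,91 -122:101,97,91 -120:111,106,100 -118:115,110,103 -116:115,110,103 -114:116,110,104 -112:116,110,104 -110:114,110,102 -108:117,112,104 -106:117,112,104 -104:117,112,105 -102:117,112,105
```

Emit:
servo_tool --rows '[{"dp": [-2, 0, 0], "turn": 0}, {"dp": [-2, 0, 0], "turn": 0}, {"dp": [0, 0, 0], "turn": 0}]'

```text
time: 21.77
ee_pos: [0.4803, 0.0237, 0.0199]
eef_rot: [0.191, -3.121, 0.0]
ft_force: [-22.7, -5.4, 17.8]
opening: 0.0003
gripper_force: 11.2
```

Emit:
servo_tool --rows '[{"dp": [-2, 0, 0], "turn": 0}, {"dp": [-1, 0, 0], "turn": 0}, {"dp": [0, 0, 0], "turn": 0}]'

```text
time: 22.02
ee_pos: [0.4801, 0.0237, 0.0196]
eef_rot: [0.191, -3.115, 0.0]
ft_force: [-29.1, -6.2, 23.9]
opening: 0.0005
gripper_force: 14.9
```

```bash
python3 -c "
from prof import *
rel();prof('scene',-134,-116,st=2)"
```

```text
t 22.02 man-frame TCP mm x -137.7 y 0.5 z 19.6 yaw 7.02 open 0.0005 grip 14.9 [-29.1  -6.2  23.9]
scene -134:21,12,6 -132:23,17,15 -130:23,17,15 -128:66,61,57 -126:103,97,90 -124:103,97,90 -122:105,100,93 -120:105,100,93 -118:112,106,100
```

Hard stop at about 29 N with the TCP at -137.5 mm, so the finger front is at about -127 mm. I'll back off and check the tail position against the rear saddle with the wrist camera, by edge profile.

Emit:
servo_tool --rows '[{"dp": [8, 0, 0], "turn": 0}, {"dp": [14, 0, 0], "turn": 0}, {"dp": [14, 0, 0], "turn": 0}, {"dp": [0, 0, -30], "turn": 0}, {"dp": [0, 0, -40], "turn": 0}, {"dp": [0, 0, -40], "turn": 0}, {"dp": [0, 0, -40], "turn": 0}, {"dp": [0, 0, -30], "turn": 0}, {"dp": [-35, 0, 0], "turn": 0}, {"dp": [-35, 0, 0], "turn": 0}, {"dp": [-35, 0, 0], "turn": 0}, {"dp": [0, 0, 0], "turn": 0}, {"dp": [0, 0, 0], "turn": 0}, {"dp": [0, 0, 0], "turn": 0}]'

```text
time: 23.23
ee_pos: [0.559, 0.0331, 0.2002]
eef_rot: [0.192, -3.135, -0.0]
ft_force: [-0.9, -0.0, 0.1]
opening: 0.0006
gripper_force: 0.0
```

Run:
```python
from prof import *
rel()
prof('wrist',-160,-90,st=2,z=.073)
prof('wrist',-150,-90,st=2,z=.061,yo=18.5)
prof('wrist',-150,-90,st=2,z=.061,yo=-18.5)
prof('scene',-140,-116,st=2)
```

```text
t 23.23 man-frame TCP mm x -58.3 y 0.4 z 200.2 yaw 7.01 open 0.0006 grip 0.0 [-0.9 -0.   0.1]
wrist -160:179,143,96 -158:189,152,100 -156:192,156,105 -154:188,149,102 -152:186,150,100 -150:188,155,102 -148:191,159,109 -146:189,152,102 -144:187,150,101 -142:188,149,103 -140:188,151,102 -138:187,148,99 -136:176,139,92 -134:174,139,95 -132:185,147,100 -130:185,148,100 -128:170,137,95 -126:180,180,169 -124:191,192,179 -122:194,196,182 -120:191,193,178 -118:191,192,179 -116:192,192,179 -114:192,194,180 -112:192,192,178 -110:190,192,177 -108:193,192,179 -106:190,191,178 -104:190,192,177 -102:192,192,178 -100:191,190,177 -98:190,189,175 -96:192,192,178 -94:192,192,177 -92:191,190,176
wrist -150:184,146,97 -148:187,155,103 -146:189,158,103 -144:184,147,99 -142:177,141,96 -140:177,144,99 -138:136,108,71 -136:141,113,77 -134:138,112,75 -132:135,109,73 -130:139,111,76 -128:137,111,74 -126:77,68,60 -124:76,67,59 -122:78,70,59 -120:86,78,68 -118:110,104,94 -116:113,104,94 -114:113,103,93 -112:114,105,96 -110:129,121,111 -108:121,113,104 -106:71,62,53 -104:68,61,50 -102:69,63,55 -100:71,64,56 -98:71,63,58 -96:73,67,60 -94:76,68,63 -92:73,65,59
wrist -150:191,158,106 -148:187,149,100 -146:185,147,100 -144:189,152,104 -142:189,151,101 -140:186,147,99 -138:177,142,95 -136:182,145,98 -134:185,147,99 -132:188,149,100 -130:182,145,97 -128:175,140,93 -126:99,87,79 -124:97,89,78 -122:96,88,79 -120:113,102,94 -118:150,142,128 -116:157,147,134 -114:154,143,131 -112:155,145,135 -110:159,149,136 -108:149,139,128 -106:94,86,77 -104:94,87,78 -102:93,84,75 -100:93,84,76 -98:92,84,77 -96:97,89,81 -94:100,93,85 -92:102,94,87
scene -140:189,162,104 -138:184,149,96 -136:178,142,90 -134:178,142,90 -132:180,144,93 -130:180,144,93 -128:177,154,125 -126:177,168,157 -124:177,168,157 -122:177,168,157 -120:177,168,157 -118:176,168,156
```

Tail is 7 mm behind the rear saddle face, at about -126 mm, so the nose is about 44 mm in and the pipe is home. Now I'll push the knob in with closed fingers.

Emit:
servo_tool --rows '[{"dp": [17, 33.2, 0], "turn": 0}, {"dp": [17, 33.2, 0], "turn": 0}, {"dp": [18, 33.2, 0], "turn": 0}, {"dp": [0, 0, 20], "turn": 0}, {"dp": [0, 0, 35], "turn": 0}, {"dp": [0, 0, 35], "turn": 0}, {"dp": [0, 0, 35], "turn": 0}, {"dp": [0, 0, 35], "turn": 0}, {"dp": [0, 0, 16], "turn": 0}, {"dp": [0, 0, 0], "turn": 0}, {"dp": [0, 0, 0], "turn": 0}]'

```text
time: 24.35
ee_pos: [0.4952, 0.1254, 0.0244]
eef_rot: [0.192, -3.134, 0.0]
ft_force: [-0.4, -0.0, -0.7]
opening: 0.0006
gripper_force: 0.0
```

```bash
python3 -c "
from prof import *
rel()"
```

```text
t 24.35 man-frame TCP mm x -110.6 y 99.6 z 24.4 yaw 7.00 open 0.0006 grip 0.0 [-0.4 -0.  -0.7]
```

Emit:
servo_tool --rows '[{"dp": [-10, 0, 0], "turn": 0}, {"dp": [-10, 0, 0], "turn": 0}, {"dp": [-5, 0, 0], "turn": 0}, {"dp": [-5, 0, 0], "turn": 0}, {"dp": [-5, 0, 0], "turn": 0}, {"dp": [-5, 0, 0], "turn": 0}, {"dp": [-4, 0, 0], "turn": 0}, {"dp": [-4, 0, 0], "turn": 0}, {"dp": [-2, 0, 0], "turn": 0}, {"dp": [0, 0, 0], "turn": 0}]'

```text
time: 25.18
ee_pos: [0.5462, 0.1318, 0.0246]
eef_rot: [-0.192, 3.135, 0.0]
ft_force: [-1.4, 0.3, 0.8]
opening: 0.0004
gripper_force: 0.8
```

Emit:
servo_tool --rows '[{"dp": [-2, 0, 0], "turn": 0}, {"dp": [-2, 0, 0], "turn": 0}, {"dp": [0, 0, 0], "turn": 0}]'

```text
time: 25.43
ee_pos: [0.546, 0.1317, 0.0241]
eef_rot: [0.191, -3.129, 0.001]
ft_force: [-12.7, -1.1, 9.5]
opening: 0.0004
gripper_force: 6.4
```

Emit:
servo_tool --rows '[{"dp": [-2, 0, 0], "turn": 0}, {"dp": [0, 0, 0], "turn": 0}]'

```text
time: 25.6
ee_pos: [0.5458, 0.1316, 0.024]
eef_rot: [0.191, -3.125, 0.002]
ft_force: [-18.6, -1.1, 15.0]
opening: -0.0
gripper_force: 9.4
```

```bash
python3 -c "
from prof import *
rel()"
```

```text
t 25.60 man-frame TCP mm x -59.6 y 99.7 z 24.0 yaw 7.00 open -0.0000 grip 9.4 [-18.6  -1.1  15. ]
```

Emit:
servo_tool --rows '[{"dp": [8, 0, 0], "turn": 0}, {"dp": [20, 0, 0], "turn": 0}, {"dp": [20, 0, 0], "turn": 0}, {"dp": [0, 0, -30], "turn": 0}, {"dp": [0, 0, -40], "turn": 0}, {"dp": [0, 0, -40], "turn": 0}, {"dp": [0, 0, -40], "turn": 0}, {"dp": [0, 0, -40], "turn": 0}, {"dp": [-30, -12, -20], "turn": 0}, {"dp": [-30, -12, 0], "turn": 0}, {"dp": [-35, -12, 0], "turn": 0}, {"dp": [-35, -12, 0], "turn": 0}, {"dp": [0, 0, 0], "turn": 0}, {"dp": [0, 0, 0], "turn": 0}, {"dp": [0, 0, 0], "turn": 0}]'

```text
time: 26.85
ee_pos: [0.6382, 0.0948, 0.234]
eef_rot: [0.191, -3.135, -0.0]
ft_force: [-0.5, -0.2, -0.2]
opening: 0.0004
gripper_force: 0.0
```

Run:
```python
from prof import *
rel()
prof('wrist',-76,6,st=2,z=.083,yo=99)
prof('wrist',-140,-110,st=2,z=.073)
```

```text
t 26.85 man-frame TCP mm x 27.7 y 52.2 z 234.0 yaw 6.99 open 0.0004 grip 0.0 [-0.5 -0.2 -0.2]
wrist -76:131,105,72 -74:134,107,71 -72:127,102,66 -70:125,98,65 -68:124,98,66 -66:127,100,67 -64:132,105,71 -62:137,109,75 -60:137,109,72 -58:132,105,69 -56:130,102,68 -54:136,107,71 -52:177,143,97 -50:194,154,105 -48:68,57,43 -46:62,53,42 -44:62,49,39 -42:60,49,39 -40:64,54,41 -38:60,52,40 -36:62,53,43 -34:62,51,42 -32:61,52,40 -30:64,54,43 -28:171,158,148 -26:184,169,161 -24:181,166,158 -22:181,167,159 -20:179,164,154 -18:175,159,153 -16:177,161,153 -14:174,161,154 -12:174,160,153 -10:173,160,153 -8:150,135,123 -6:183,137,72 -4:188,142,76 -2:169,130,69 0:144,110,60 2:144,108,59 4:144,110,59
wrist -140:203,176,118 -138:202,176,118 -136:204,187,124 -134:202,187,124 -132:202,179,121 -130:201,172,114 -128:203,175,119 -126:204,200,199 -124:206,206,211 -122:204,206,198 -120:205,206,192 -118:203,204,192 -116:205,205,194 -114:202,204,190 -112:204,205,193
```

The stem shows 22 mm free, so the knob is fully in. The tail is still home and the arm is clear of everything.

```bash
python3 -c "
from cell import arm
print(arm.finish_job())"
```

```text
the job is handed in; nothing more can be done
None
```

Job handed in at about 27 s: the knob was pulled out to its stop, the slim pipe was laid in the saddles and pushed home (nose about 44 mm in), and the knob was pushed fully back in; no judging result came back.

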